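# Tuck a sample board under the hold-down arm

### The job

Add the dark walnut sample board from the black foam pad to the pile on the sloping sample stand: slide it lengthwise up the slope, in under the red weighted hold-down arm, until it lies flat and straight on top of the pile with its upper end up against the back stop and the arm resting on it. Then let go, leaving the two boards of the pile in place and the white board, the glue jar and the tape measure where they are.

Things in the scene. Friction and masses are not known exactly. Their poses are not given: they have to be found in the camera images.
- walnut_center (a point): Centre of the dark walnut sample board, 180 x 50 x 14 mm (x: length, y: width, z: thickness), 60 to 120 g, lying loose and flat on the foam pad (pad top 8 mm above the bench) beside the white board, about 120 mm between their centre lines. It is the same both ways round and both sides up.
- seat (a point): Where the walnut board's centre belongs on the fixed sample stand. Axes of its bed: x up the slope (22 degrees, rising away from the robot), y across, z square to it. In this frame the pile's top is at z = -7 mm; the back stop's face is at x = +90 mm (it ends at z = +14 mm); the foot ledge is at x = -92 to -102 mm, its top 3 mm below the pile's top. No walls beside the new board. A board laid here stays by friction.
- pile_top: Upper board of the pile on the stand, mid-brown wood, 180 x 50 x 14 mm, loose, origin at the centre of its underside, x along its length, z square to the slope. It fills the gap between foot ledge and back stop with about 1 mm to spare at each end.
- pile_low: Lower board of the pile, pale wood, the same size, directly under the upper one, origin at the centre of its underside.
- hold_arm (a joint): Angle of the red weighted hold-down arm about its hinge across the upper end of the stand (seat frame x = +144, z = +13 mm): 0 resting on the pile of two, grows as its lip rises, 0.18 on a third board, limit 1.0; falls back by its weight. It presses with about 2 N through a fixed round steel shoe (radius 12, width 56 mm) at seat x = +64 mm.
- lip (a point): Middle of the free lower edge of the arm's upturned lip, a red plate 56 mm wide, 3 mm thick, whose underside slopes up from the shoe at 25 degrees to the bed. At rest this edge is 23 mm above the pile's top (seat frame x = +9, z = +16 mm). What passes below it goes under the arm: a board pushed up the slope against the lip lifts the arm with roughly 2 to 6 N.
- white_board_center (a point): Centre of the white sample board on the foam pad, 180 x 50 x 14 mm, same axes. A bystander.
- glue: Yellow glue jar with an orange lid, 64 mm diameter, 100 mm tall, upright, origin at the centre of its underside. A bystander.
- tape: Yellow and black tape measure, 70 x 45 x 65 mm (x, y, z), origin at the centre of its underside. A bystander.
Mind the look-alikes: they are no part of the job. What is shaped like the part that bears walnut_center but blue is not meant. What is shaped like the pile_top but purple is not meant.

How it is judged:
On the way, in this order (a step that is already met when the one before it is completed fails the run):
1. the walnut board is lifted clear of the foam pad (height (world z) of walnut_center above 0.05 m), for 0.2 s.
2. the walnut board's upper end is in under the arm and has lifted it (value of joint hold_arm above 0.04 rad and contact force between hold_arm and walnut above 0.2 N and x of walnut_center in the frame of seat above -0.09 m), for 0.1 s.
At the end, for the whole second after the job is handed in: The walnut board lies on the pile under the hold-down arm, at rest: its upper end within 10 mm of the back stop, within 10 mm of the bed's centre line, turned by less than 0.10 rad and flat within 0.08 rad, with the arm (0.11 to 0.25 rad) pressing on it (x of walnut_center in the frame of seat between -0.01 and 0.006 m and y of walnut_center in the frame of seat between -0.01 and 0.01 m and z of walnut_center in the frame of seat between -0.006 and 0.006 m and angle between the x axis of walnut_center and the x axis of seat, either way round below 0.1 rad and angle between the z axis of walnut_center and the z axis of seat, either way round below 0.08 rad and value of joint hold_arm between 0.11 and 0.25 rad and contact force between each of hold_arm, pile_top and walnut above 0.3 N and linear speed of walnut below 0.01 m/s); the robot touches nothing.
It fails at once if a board of the pile is shifted by more than 15 mm (distance of any of pile_top, pile_low from where it was at the start of the episode above 0.015 m).
It fails at once if the white board, glue jar or tape measure is moved by more than 20 mm (distance of any of white_board_center, glue, tape from where it was at the start of the episode above 0.02 m).
It also fails if it takes over 48 s, if anything falls off the work surface, if the arm or the gripper's body presses on something with over 40 N, if the wrist force passes 120 N, or if a joint passes its speed limit or range.

### The arm

A 6-joint arm with a two-finger parallel gripper is mounted at the origin on the work surface. World frame = base frame: x ahead of the robot, y to its left, z up, the work surface at z = 0. Lengths are in m, angles in rad, forces in N, time in s.
With the tool pointing down it reaches from about 0.4 to 0.825 m from the base axis. Payload 7 kg.
Tool frame: the origin (TCP) lies midway between the tips of the shut fingers; the grasp point (between the pads) lies 19 mm behind it; z points along the fingers, y is the line along which they close (so a half turn about z gives the same grasp; the last joint's range is limited). The gripper opens to 88 mm and grips with 3 to 60 N. Pads are 19 mm wide; open, the fingers measure 130 mm over their backs; the gripper's body (78 mm by 193 mm) begins 47 mm behind the grasp point.
Start: joints at [1.481, 0.359, 0.012, 0, -1.224, -0.288], TCP at [0.249, 0.627, 0.227] pointing down, gripper open.
Joint ranges: [-3.07, 3.07], [-1.43, 2.12], [-1.02, 1.25], [-3.03, 1.67], [-3.05, -0], [-3.03, 3.03]. Speed limits (rad/s): [2.39, 2.39, 3.01, 3.14, 3.14, 3.14].

### API

Orientations are given as [roll, pitch, yaw] about the fixed x, y, z axes, in that order (R = Rz(yaw) Ry(pitch) Rx(roll)).
In Python, from station import get_state, grab_frame, calibration, job_done, boxes_of, regions_of, spot_point gives the robot as it stands. The module is installed in compiled form; this text tells all that it offers.
- The arm moves only by the tool arm_command, never from a script. Its argument "commands" is a list of rows, each an object of numbers: "tx", "ty", "tz": the shift along the tool's x, y, z each as a share of 25 cm, from -1 to 1; "twist": the turn about the tool's z as a share of 180 degrees, from -1 to 1. A call has exactly 8 rows; each row is the pose to reach, as a shift and turn from the pose commanded when the call began, along the tool's axes at that moment, turning the shorter way round; what a row does not reach only later rows make up. A row lasts 1/12 s, in which the tool goes at most 41.7 mm and 7.16 degrees, less where a joint would pass 70% of its speed; a pose out of reach is approached as far as the arm can. A call with a number of a shift or a turn outside -1 to 1 is refused whole. A call with a gripper value outside its range is refused whole. "claw" is the opening, from 0 (shut) to 1 (fully open), set as the call begins (left out, the last holds). The fingers move at their own pace and stop on an object; "grip_force" is the grip in N (left out, the last holds). Time passes only in rows, so rows that repeat a pose let the fingers close, or fill a call up. It gives the time, the measured TCP pose, the force, the opening and the grip force at its end, in the units of the state.
- get_state(): the state, without advancing time (a new reading comes with each control period).
- grab_frame(name): name is "side" or "top"; returns the picture (384x512x3 uint8, red, green, blue); there is no depth.
- calibration(name): a dict with "camera_matrix" (3x3 intrinsics, pixels), "extrinsics" (4x4, takes a point from camera to world coordinates). Camera axes: x right, y down, z forward; pixel columns grow to the right and rows downward; lengths in m; the calibration is good to about 2 mm. A picture is of the moment at which its call begins. calibration takes no time and is no camera call.
- job_done(): hands the job in; it is judged then, once.
Trained networks look in the newest picture that a camera, given by its name, has taken for a name from the list of things; names that differ only in an ending like _2 or _b are one class to them, and where a whole thing is asked for, a point or a joint stands for the part that bears it (a point fixed in the world has none). Each returns a list of dicts, best first, with "score" (0 to 1); they miss things now and then, are a little off and sometimes report something else, mostly with a low value. They report only what shows in the picture. A call takes as long as a camera call. They do not tell look-alikes from the thing itself.
- boxes_of(query, camera): "rect" ([left, top, right, bottom] in pixels, round what is visible of it).
- regions_of(query, camera): "region" (384x512 bool, what is visible of it) and "rect" ([left, top, right, bottom] in pixels, round what is visible of it).
- spot_point(query, camera): "uv" ([column, row] in pixels: a listed point, or the origin of a listed thing).
The state is a dict: "t": time; "q": joint angles; "qd": joint speeds; "joint_efforts": joint torques, N m; "eef_pos": TCP position; "ee_rot": TCP orientation; "force": force on the tool from outside, world axes, zero at the start; "moment": the same for the moment, N m; "width": finger opening in m; "gripper_force": force on a finger pad.
Only numpy, scipy, OpenCV 4.12 (cv2) and the standard library are available. Lean on these libraries where they do the work, as an engineer would, in place of code of your own. Each camera call takes 0.05 s, during which the arm holds its last target. There are 200 camera calls.

## Working session

There is one attempt and no reset: what is moved stays moved. The work goes in short steps, Python scripts to look and compute and a tool call to move; the robot and the scene stay as the last step left them, time stands still between calls to the robot, and variables do not carry over. Pictures are saved under pics/ and viewed, at most 10 in all, crops included, and the job is handed in when it is done.

Besides the shell and the picture viewer there is one more tool, called after "Call:" as name(argument=value, ...), one argument or row to a line, values as JSON. arm_command: Moves the arm, as the interface text tells. Shift numbers are shares of 25 cm and turn numbers shares of 180 degrees, none past 1 either way. Its arguments: {"type":"object","properties":{"commands":{"type":"array"},"claw":{"type":"number"},"grip_force":{"type":"number"}},"required":["commands"]}

```bash
mkdir -p pics
python3 - <<'E'
from station import *
import cv2, numpy as np
for n in ("side","top"):
    f=grab_frame(n); cv2.imwrite(f"pics/{n}0.png",f[:,:,::-1])
    c=calibration(n); print(n,np.round(c["camera_matrix"],1).tolist(),np.round(c["extrinsics"],4).tolist())
    for q in ("walnut_center","seat","lip","white_board_center","pile_top","glue","tape"):
        print(q,[(np.round(d["uv"],1).tolist(),round(d["score"],2)) for d in spot_point(q,n)[:3]])
s=get_state();print(s)
E
```

```text
side [[466.3, 0.0, 251.4], [0.0, 466.3, 189.2], [0.0, 0.0, 1.0]] [[-0.9588, -0.1896, 0.2115, 0.2825], [-0.2835, 0.6853, -0.6708, 0.7719], [-0.0177, -0.7031, -0.7108, 1.0171], [0.0, 0.0, 0.0, 1.0]]
walnut_center [([246.9, 203.5], 0.69)]
seat [([182.9, 246.5], 0.59)]
lip [([249.8, 177.6], 0.7), ([184.0, 245.2], 0.69)]
white_board_center [([252.7, 173.8], 0.61)]
pile_top [([161.7, 373.9], 0.92), ([181.7, 255.9], 0.86)]
glue []
tape [([311.0, 257.3], 0.97)]
top [[354.3, 0.0, 252.8], [0.0, 354.3, 187.9], [0.0, 0.0, 1.0]] [[-0.0003, -0.9959, 0.0904, 0.4615], [-0.9998, 0.0023, 0.0219, -0.032], [-0.022, -0.0903, -0.9957, 1.0668], [0.0, 0.0, 0.0, 1.0]]
walnut_center [([283.8, 179.1], 0.66), ([320.1, 279.5], 0.59)]
seat [([176.1, 160.1], 0.86)]
lip [([174.5, 154.6], 0.88)]
white_board_center [([327.2, 170.9], 0.65)]
pile_top [([177.7, 153.3], 0.67), ([121.5, 167.7], 0.59), ([177.0, 157.5], 0.41)]
glue [([395.4, 186.2], 0.76)]
tape [([241.1, 254.0], 0.59)]
{'t': 0.8, 'q': array([ 1.48110281e+00,  3.58563750e-01,  1.18813281e-02,  2.23316274e-05,
       -1.22405749e+00, -2.88127425e-01]), 'qd': array([ 0.00210342,  0.0008802 , -0.00032765,  0.0005282 ,  0.00026412,
       -0.00225168]), 'joint_efforts': array([-7.86160745e-04, -5.82281578e+01,  2.93292010e+01,  7.00258836e+00,
        1.28061249e-02, -2.26983275e-05]), 'eef_pos': array([0.24900519, 0.62737796, 0.22658059]), 'ee_rot': array([-3.14153260e+00, -4.10784828e-06, -3.77813349e-01]), 'force': array([ 0.49506577, -0.38976606,  0.18306606]), 'moment': array([ 0.02187082,  0.00544834, -0.00269705]), 'gripper_force': 0.0, 'width': 0.08763169512908672}
```

View pics/side0.png

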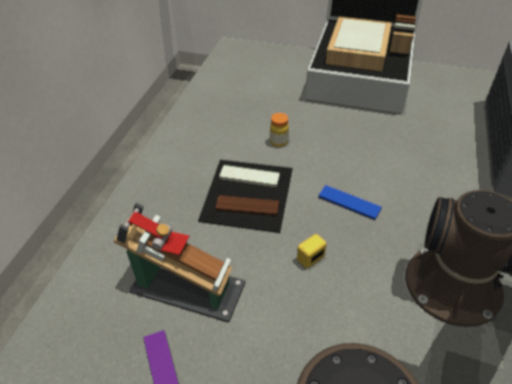

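View pics/top0.png

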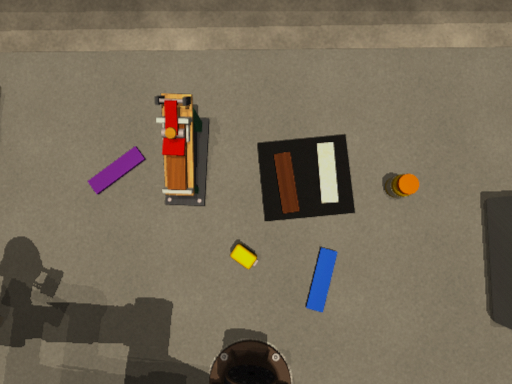

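The side view shows the walnut at about (247,205), white at (250,176) and the stand at (180,255), with the pile's foot toward the robot. In the top view the walnut is at (286,183) and the stand runs along x at (178,150). I'll measure in finer detail.

```bash
cat > h.py <<'E'
from station import *
import cv2, numpy as np
C={n:calibration(n) for n in("side","top")}
def ray(n,uv):
    K=C[n]["camera_matrix"];T=C[n]["extrinsics"]
    d=T[:3,:3]@np.linalg.solve(K,np.array([uv[0],uv[1],1.0]));return T[:3,3],d/np.linalg.norm(d)
def onz(n,uv,z):
    o,d=ray(n,uv);return o+d*(z-o[2])/d[2]
def tri(a,b):
    A=0;B=0;L=[ray("side",a),ray("top",b)]
    for o,d in L:
        P=np.eye(3)-np.outer(d,d);A=A+P;B=B+P@o
    p=np.linalg.solve(A,B);return p,[np.linalg.norm((np.eye(3)-np.outer(d,d))@(p-o)) for o,d in L]
def proj(n,P):
    K=C[n]["camera_matrix"];T=C[n]["extrinsics"]
    c=(np.atleast_2d(P)-T[:3,3])@T[:3,:3];u=c@K.T;return u[:,:2]/u[:,2:]
def rect(n,m,z):
    k=max(cv2.findContours(m.astype(np.uint8),cv2.RETR_EXTERNAL,cv2.CHAIN_APPROX_NONE)[0],key=cv2.contourArea)
    p=np.array([onz(n,q,z)[:2] for q in k[:,0]],np.float32)
    return cv2.minAreaRect(p)
E
python3 - <<'E'
from h import *
f={n:grab_frame(n) for n in C}
for n in C:
    for q in("walnut_center","white_board_center"):
        for d in regions_of(q,n)[:3]:
            print(n,q,round(d["score"],2),np.round(d["rect"]),rect(n,d["region"],.022),f[n][d["region"]].mean(0).round())
    for d in regions_of("pile_top",n)[:3]:
        print(n,"pile",round(d["score"],2),np.round(d["rect"]),d["region"].sum())
for q,a,b in(("walnut",(246.9,203.5),(283.8,179.1)),("seat",(182.9,246.5),(176.1,160.1)),("lip",(184,245.2),(174.5,154.6)),("pile",(181.7,255.9),(177.7,153.3)),("pile",(181.7,255.9),(177,157.5))):print(q,tri(a,b))
a=cv2.resize(f["top"][85:215,140:220,::-1],None,fx=4.6,fy=4.6,interpolation=cv2.INTER_CUBIC)
b=cv2.resize(f["side"][195:325,110:255,::-1],None,fx=2.9,fy=4.6,interpolation=cv2.INTER_CUBIC)
cv2.imwrite("pics/crop.png",np.hstack([a,b]));print(a.shape,b.shape)
E
```

```text
side walnut_center 0.69 [214. 192. 280. 215.] ((0.5735589265823364, -0.10133831202983856), (0.18168294429779053, 0.06728984415531158), 10.852224349975586) [81. 52. 36.]
side white_board_center 0.86 [220. 168. 278. 186.] ((0.6045893430709839, -0.22086487710475922), (0.18459348380565643, 0.06572006642818451), 5.181620121002197) [187. 191. 172.]
side pile 0.71 [146. 234. 226. 282.] 1136
side pile 0.61 [142. 334. 178. 384.] 1210
top walnut_center 0.9 [306. 248. 335. 312.] ((0.2924800515174866, -0.2048930674791336), (0.05050813779234886, 0.17581261694431305), 75.31483459472656) [ 34.  86. 180.]
top walnut_center 0.67 [158.  98. 184. 157.] ((0.7457117438316345, 0.23598060011863708), (0.17662984132766724, 0.07306122779846191), 3.060499429702759) [182.  47.  25.]
top walnut_center 0.62 [274. 151. 299. 214.] ((0.5738735795021057, -0.10726294666528702), (0.1815742552280426, 0.05501249060034752), 8.514009475708008) [87. 42. 17.]
top white_board_center 0.57 [315. 144. 340. 202.] ((0.6041380167007446, -0.2272552102804184), (0.17993180453777313, 0.056556861847639084), 1.746742606163025) [193. 194. 166.]
top pile 0.77 [164. 121. 186. 190.] 694
top pile 0.71 [ 92. 140. 140. 196.] 1077
walnut (array([ 0.57718839, -0.10140256,  0.02837508]), [np.float64(0.004322020234781189), np.float64(0.004322020234781387)])
seat (array([0.62464246, 0.18842019, 0.1677117 ]), [np.float64(0.009370997932029805), np.float64(0.00937099793202971)])
lip (array([0.62986494, 0.1889581 , 0.173346  ]), [np.float64(0.0010983761880518958), np.float64(0.0010983761880517548)])
pile (array([0.64088435, 0.19069762, 0.13109502]), [np.float64(0.0007004268340617377), np.float64(0.0007004268340619473)])
pile (array([0.63383847, 0.19291395, 0.13521049]), [np.float64(0.005894539709041875), np.float64(0.005894539709041956)])
(598, 368, 3) (598, 420, 3)
```

View pics/crop.png

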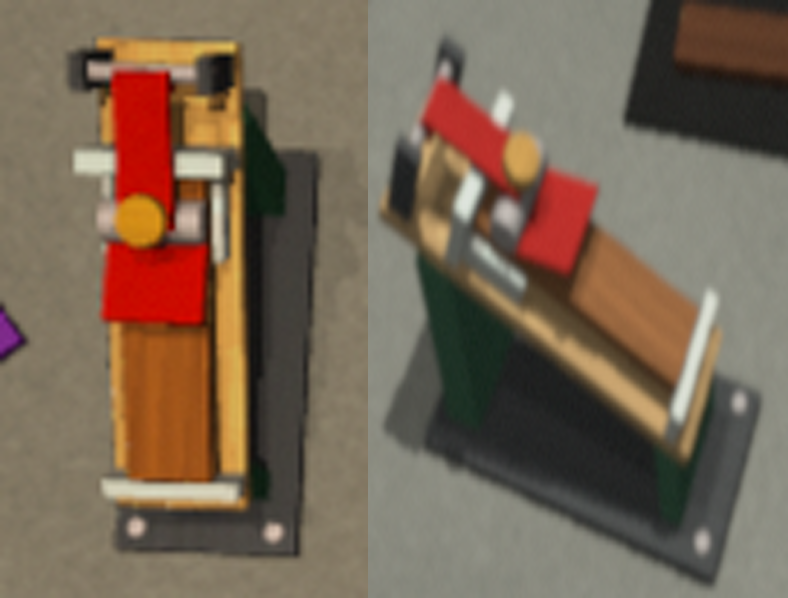

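The crop shows the stand in the top view (left) with the lip's lower edge at crop (103–205, 323), pile foot corners (127–212, 479) and ledge (103–245, 480–500). In the side view (right) the lip corners are at (598,183) and (570,276). I'll fit the stand pose to these.

```bash
cat > fit.py <<'E'
from h import *
from scipy.optimize import least_squares
t=lambda c,r:("top",(140+c/4.6-.4,85+r/4.6-.4))
s=lambda c,r:("side",(110+(c-368)/2.9-.4,195+r/4.6-.4))
F=[(t(103,322),9,28,16),(t(205,325),9,-28,16),(s(570,276),9,28,16),(s(598,183),9,-28,16),
(t(127,478),-91,25,-7),(t(212,480),-91,-25,-7),
(t(103,489),-97,'w',-10),(t(244,492),-97,'-w',-10),(s(678,418),-97,'w',-10),(s(712,292),-97,'-w',-10),
(t(75,174),90,'v',14),(t(222,178),90,'-v',14)]
a=np.radians(22)
def Rm(y):
    c,s_=np.cos(y),np.sin(y);return np.array([[c,-s_,0],[s_,c,0],[0,0,1]])@np.array([[np.cos(a),0,-np.sin(a)],[0,1,0],[np.sin(a),0,np.cos(a)]])
def res(p,full=False):
    o=[]
    for (n,uv),x,y,z in F:
        if isinstance(y,str): y=(p[4] if 'w' in y else p[5])*(-1 if '-' in y else 1)
        o.append(proj(n,p[:3]+Rm(p[3])@np.array([x,y,z])/1e3)[0]-uv)
    return np.array(o) if full else np.ravel(o)
if __name__=="__main__":
    q=least_squares(res,[.62,.19,.15,0,38,38],x_scale=[.01,.01,.01,.05,5,5],loss="soft_l1")
    print(q.x.round(4));print(res(q.x,True).round(1).tolist())
    o=q.x[:3];R=Rm(q.x[3])
    for x in(-90,-150):print(x,o+R@[x/1e3,0,0])
E
python3 fit.py
```

```text
[ 6.25800e-01  1.91400e-01  1.59700e-01 -3.38000e-02  4.07286e+01
  4.01028e+01]
[[0.1, -0.4], [-0.3, -0.4], [0.1, -0.1], [0.6, 1.5], [0.3, 0.5], [0.2, 0.6], [0.1, -0.3], [-0.7, -0.0], [-0.2, -0.0], [0.6, -0.5], [-0.0, -0.5], [-0.0, -0.5]]
-90 [0.54241955 0.19426927 0.12596679]
-150 [0.48682035 0.1961508  0.1034904 ]
```

Stand pose fitted: seat at (0.626, 0.191, 0.160), yaw −0.034. The walnut is at about (0.574, −0.107), yaw about 0.145. Now moving over.

Call:
arm_command(
  commands=[
    {"tx": 0.84, "ty": 0.96, "tz": 0, "twist": -0.167},
    {"tx": 0.84, "ty": 0.96, "tz": 0, "twist": -0.167},
    {"tx": 0.84, "ty": 0.96, "tz": 0, "twist": -0.167},
    {"tx": 0.84, "ty": 0.96, "tz": 0, "twist": -0.167},
    {"tx": 0.84, "ty": 0.96, "tz": 0, "twist": -0.167},
    {"tx": 0.84, "ty": 0.96, "tz": 0, "twist": -0.167},
    {"tx": 0.84, "ty": 0.96, "tz": 0, "twist": -0.167},
    {"tx": 0.84, "ty": 0.96, "tz": 0, "twist": -0.167},
  ],
  claw=1,
)

```text
t: 1.87
eef_pos: [0.3559, 0.3236, 0.2269]
ee_rot: [-3.141, -0.0, 0.146]
force: [-0.1, 0.2, 0.3]
width: 0.0875
gripper_force: 0.0
```

```bash
cat > to.py <<'E'
# print tool shares (total) from current pose to target x y z yaw
import sys
from h import *
x,y,z,w=map(float,sys.argv[1:5]);s=get_state();p=s["eef_pos"];c=s["ee_rot"][2]
d=np.array([x,y,z])-p
print("t",round(s["t"],2),"pos",p.round(4),"yaw",round(c,4),"F",s["force"].round(1),"w",round(s["width"],4))
print("tx %.4f ty %.4f tz %.4f twist %.4f"%((d[0]*np.cos(c)+d[1]*np.sin(c))/.25,(d[0]*np.sin(c)-d[1]*np.cos(c))/.25,-d[2]/.25,-(w-c)/np.pi))
E
python3 to.py 0.509 -0.117 0.13 0.145
```

```text
t 1.87 pos [0.3559 0.3236 0.2269] yaw 0.1462 F [-0.1  0.2  0.3] w 0.0875
tx 0.3489 ty 1.8330 tz 0.3876 twist 0.0004
```

Call:
arm_command(
  commands=[
    {"tx": 0.19, "ty": 1, "tz": 0},
    {"tx": 0.19, "ty": 1, "tz": 0},
    {"tx": 0.19, "ty": 1, "tz": 0},
    {"tx": 0.19, "ty": 1, "tz": 0},
    {"tx": 0.19, "ty": 1, "tz": 0},
    {"tx": 0.19, "ty": 1, "tz": 0},
    {"tx": 0.19, "ty": 1, "tz": 0},
    {"tx": 0.19, "ty": 1, "tz": 0},
  ],
)

```text
invalid input
```

Call:
arm_command(
  commands=[
    {"tx": 0.16, "ty": 0.83, "tz": 0.39},
    {"tx": 0.16, "ty": 0.83, "tz": 0.39},
    {"tx": 0.16, "ty": 0.83, "tz": 0.39},
    {"tx": 0.16, "ty": 0.83, "tz": 0.39},
    {"tx": 0.16, "ty": 0.83, "tz": 0.39},
    {"tx": 0.16, "ty": 0.83, "tz": 0.39},
    {"tx": 0.16, "ty": 0.83, "tz": 0.39},
    {"tx": 0.16, "ty": 0.83, "tz": 0.39},
  ],
)

```text
invalid input
```

```bash
python3 to.py 0.509 -0.117 0.012 0.145
```

```text
t 1.87 pos [0.3559 0.3236 0.2269] yaw 0.1462 F [-0.1  0.2  0.3] w 0.0875
tx 0.3489 ty 1.8330 tz 0.8596 twist 0.0004
```

Call:
arm_command(
  commands=[
    {"tx": 0.19, "ty": 1, "tz": 0, "twist": 0},
    {"tx": 0.19, "ty": 1, "tz": 0, "twist": 0},
    {"tx": 0.19, "ty": 1, "tz": 0, "twist": 0},
    {"tx": 0.19, "ty": 1, "tz": 0, "twist": 0},
    {"tx": 0.19, "ty": 1, "tz": 0, "twist": 0},
    {"tx": 0.19, "ty": 1, "tz": 0, "twist": 0},
    {"tx": 0.19, "ty": 1, "tz": 0, "twist": 0},
    {"tx": 0.19, "ty": 1, "tz": 0, "twist": 0},
  ],
)

```text
t: 2.53
eef_pos: [0.4397, 0.0841, 0.2267]
ee_rot: [-3.142, -0.0, 0.142]
force: [-0.3, 0.1, -0.4]
width: 0.0877
gripper_force: 0.0
```

Call:
arm_command(
  commands=[
    {"tx": 0.16, "ty": 0.83, "tz": 0.39, "twist": 0},
    {"tx": 0.16, "ty": 0.83, "tz": 0.39, "twist": 0},
    {"tx": 0.16, "ty": 0.83, "tz": 0.39, "twist": 0},
    {"tx": 0.16, "ty": 0.83, "tz": 0.39, "twist": 0},
    {"tx": 0.16, "ty": 0.83, "tz": 0.39, "twist": 0},
    {"tx": 0.16, "ty": 0.83, "tz": 0.39, "twist": 0},
    {"tx": 0.16, "ty": 0.83, "tz": 0.39, "twist": 0},
    {"tx": 0.16, "ty": 0.83, "tz": 0.39, "twist": 0},
  ],
)

```text
t: 3.2
eef_pos: [0.509, -0.1131, 0.128]
ee_rot: [-3.142, 0.002, 0.145]
force: [1.2, -0.3, 0.0]
width: 0.0872
gripper_force: 0.0
```

```bash
python3 to.py 0.509 -0.117 0.012 0.145
```

```text
t 3.2 pos [ 0.509  -0.1131  0.128 ] yaw 0.1454 F [ 1.2 -0.3  0. ] w 0.0872
tx -0.0024 ty 0.0153 tz 0.4640 twist 0.0001
```

Call:
arm_command(
  commands=[
    {"tx": 0, "ty": 0.01, "tz": 0.1, "twist": 0},
    {"tx": 0, "ty": 0.01, "tz": 0.2, "twist": 0},
    {"tx": 0, "ty": 0.01, "tz": 0.3, "twist": 0},
    {"tx": 0, "ty": 0.01, "tz": 0.38, "twist": 0},
    {"tx": 0, "ty": 0.01, "tz": 0.43, "twist": 0},
    {"tx": 0, "ty": 0.01, "tz": 0.46, "twist": 0},
    {"tx": 0, "ty": 0.01, "tz": 0.46, "twist": 0},
    {"tx": 0, "ty": 0.01, "tz": 0.46, "twist": 0},
  ],
)

```text
t: 3.87
eef_pos: [0.5101, -0.1144, 0.0147]
ee_rot: [3.141, -0.001, 0.148]
force: [0.9, 0.7, -0.2]
width: 0.0875
gripper_force: 0.0
```

```bash
python3 to.py 0.509 -0.117 0.012 0.145
```

```text
t 3.87 pos [ 0.5101 -0.1144  0.0147] yaw 0.1485 F [ 0.9  0.7 -0.2] w 0.0875
tx -0.0060 ty 0.0095 tz 0.0110 twist 0.0011
```

Call:
arm_command(
  commands=[
    {"tx": 0, "ty": 0.008, "tz": 0.01, "twist": 0},
    {"tx": 0, "ty": 0.008, "tz": 0.01, "twist": 0},
    {"tx": 0, "ty": 0.008, "tz": 0.01, "twist": 0},
    {"tx": 0, "ty": 0.008, "tz": 0.01, "twist": 0},
    {"tx": 0, "ty": 0.008, "tz": 0.01, "twist": 0},
    {"tx": 0, "ty": 0.008, "tz": 0.01, "twist": 0},
    {"tx": 0, "ty": 0.008, "tz": 0.01, "twist": 0},
    {"tx": 0, "ty": 0.008, "tz": 0.01, "twist": 0},
  ],
  claw=0,
  grip_force=30,
)

```text
t: 4.53
eef_pos: [0.5099, -0.1175, 0.0117]
ee_rot: [3.142, -0.0, 0.147]
force: [0.0, 0.2, 2.7]
width: 0.0497
gripper_force: 30.0
```

Call:
arm_command(
  commands=[
    {"tx": 0, "ty": 0, "tz": 0, "twist": 0},
    {"tx": 0, "ty": 0, "tz": 0, "twist": 0},
    {"tx": 0, "ty": 0, "tz": -0.05, "twist": 0},
    {"tx": 0, "ty": 0, "tz": -0.1, "twist": 0},
    {"tx": 0, "ty": 0, "tz": -0.2, "twist": 0},
    {"tx": 0, "ty": 0, "tz": -0.3, "twist": 0},
    {"tx": 0, "ty": 0, "tz": -0.4, "twist": 0},
    {"tx": 0, "ty": 0, "tz": -0.5, "twist": 0},
  ],
)

```text
t: 5.2
eef_pos: [0.5093, -0.1173, 0.1373]
ee_rot: [-3.141, 0.001, 0.147]
force: [0.1, -0.4, -0.6]
width: 0.0493
gripper_force: 30.0
```

```bash
python3 to.py 0.40 0.1995 0.2 -0.034
python3 - <<'E'
from h import *
f=grab_frame("side");cv2.imwrite("pics/lift.png",cv2.resize(f[60:300,130:450,::-1],None,fx=2,fy=2))
E
```

```text
t 5.2 pos [ 0.5093 -0.1173  0.1373] yaw 0.1468 F [ 0.1 -0.4 -0.6] w 0.0493
tx -0.2471 ty -1.3176 tz -0.2506 twist 0.0575
```

View pics/lift.png

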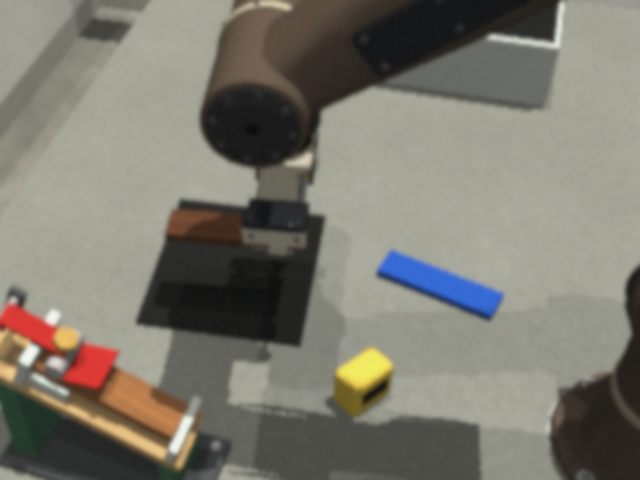

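The board is held level near its low end, upper end pointing away, at (170–245, 228) in the crop. Carrying it to the stand's foot.

Call:
arm_command(
  commands=[
    {"tx": -0.03, "ty": -0.1, "tz": -0.12, "twist": 0.02},
    {"tx": -0.1, "ty": -0.25, "tz": -0.24, "twist": 0.0575},
    {"tx": -0.14, "ty": -0.4, "tz": -0.25, "twist": 0.0575},
    {"tx": -0.16, "ty": -0.55, "tz": -0.25, "twist": 0.0575},
    {"tx": -0.18, "ty": -0.7, "tz": -0.25, "twist": 0.0575},
    {"tx": -0.19, "ty": -0.8, "tz": -0.25, "twist": 0.0575},
    {"tx": -0.2, "ty": -0.9, "tz": -0.25, "twist": 0.0575},
    {"tx": -0.2, "ty": -1, "tz": -0.25, "twist": 0.0575},
  ],
)

```text
t: 5.92
eef_pos: [0.4225, 0.1239, 0.1989]
ee_rot: [-3.141, 0.0, -0.033]
force: [-0.2, -0.8, -1.9]
width: 0.0496
gripper_force: 30.0
```

```bash
python3 to.py 0.44 0.1978 0.18 -0.034
```

```text
t 5.92 pos [0.4225 0.1239 0.1989] yaw -0.0331 F [-0.2 -0.8 -1.9] w 0.0496
tx 0.0600 ty -0.2979 tz 0.0755 twist 0.0003
```

Call:
arm_command(
  commands=[
    {"tx": 0.02, "ty": -0.1, "tz": 0, "twist": 0},
    {"tx": 0.03, "ty": -0.18, "tz": 0.02, "twist": 0},
    {"tx": 0.05, "ty": -0.24, "tz": 0.04, "twist": 0},
    {"tx": 0.06, "ty": -0.28, "tz": 0.06, "twist": 0},
    {"tx": 0.06, "ty": -0.29, "tz": 0.075, "twist": 0},
    {"tx": 0.06, "ty": -0.29, "tz": 0.075, "twist": 0},
    {"tx": 0.06, "ty": -0.29, "tz": 0.075, "twist": 0},
    {"tx": 0.06, "ty": -0.29, "tz": 0.075, "twist": 0},
  ],
)

```text
t: 6.58
eef_pos: [0.4411, 0.1936, 0.1803]
ee_rot: [3.141, 0.0, -0.035]
force: [-0.3, 0.2, -1.1]
width: 0.0496
gripper_force: 30.0
```

```bash
python3 to.py 0.451 0.1974 0.152 -0.034
python3 - <<'E'
from h import *
a=cv2.resize(grab_frame("top")[85:235,140:230,::-1],None,fx=4,fy=4)
b=cv2.resize(grab_frame("side")[180:330,110:220,::-1],None,fx=4,fy=4)
cv2.imwrite("pics/near.png",np.hstack([a,b]))
E
```

```text
t 6.58 pos [0.4411 0.1936 0.1803] yaw -0.0346 F [-0.3  0.2 -1.1] w 0.0496
tx 0.0390 ty -0.0165 tz 0.1133 twist -0.0002
```

View pics/near.png

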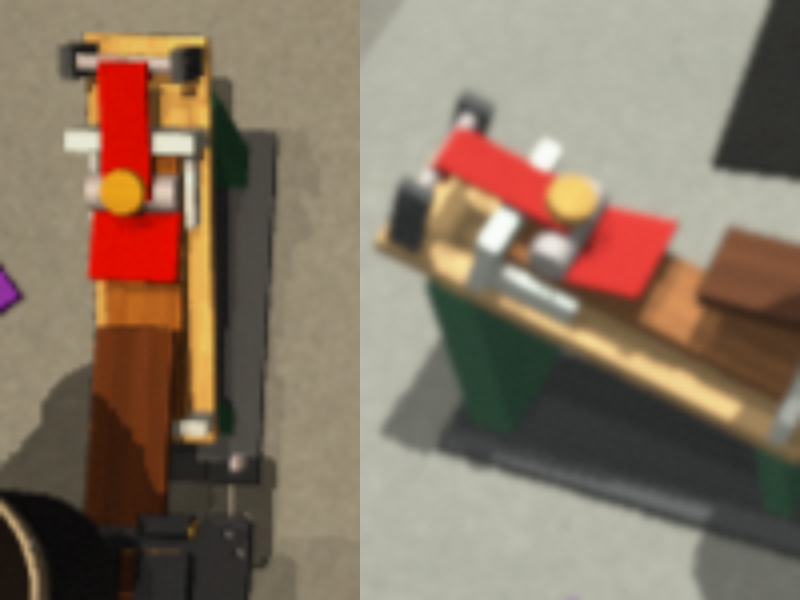

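The view shows the board level above the pile, front edge at top-crop (93–173, 326), just before the lip. I'll check those pixels numerically against the stand fit.

Run:
```python
from h import *
for c in(93,173):print(onz("top",(140+c/4-.4,85+326/4-.4),.190).round(4))
```

```text
[0.5965 0.2134 0.19  ]
[0.5963 0.1629 0.19  ]
```

Call:
arm_command(
  commands=[
    {"tx": 0.02, "ty": -0.01, "tz": 0.02, "twist": 0},
    {"tx": 0.035, "ty": -0.0165, "tz": 0.05, "twist": 0},
    {"tx": 0.035, "ty": -0.0165, "tz": 0.07, "twist": 0},
    {"tx": 0.035, "ty": -0.0165, "tz": 0.09, "twist": 0},
    {"tx": 0.035, "ty": -0.0165, "tz": 0.11, "twist": 0},
    {"tx": 0.035, "ty": -0.0165, "tz": 0.12, "twist": 0},
    {"tx": 0.035, "ty": -0.0165, "tz": 0.13, "twist": 0},
    {"tx": 0.035, "ty": -0.0165, "tz": 0.13, "twist": 0},
  ],
)

```text
t: 7.35
eef_pos: [0.4497, 0.1981, 0.1473]
ee_rot: [3.141, 0.001, -0.034]
force: [-1.3, -0.8, -0.0]
width: 0.0497
gripper_force: 30.0
```

```bash
python3 to.py 0.4733 0.1966 0.095 -0.034
```

```text
t 7.35 pos [0.4497 0.1981 0.1473] yaw -0.0338 F [-1.3 -0.8 -0. ] w 0.0497
tx 0.0944 ty 0.0029 tz 0.2093 twist 0.0001
```

Call:
arm_command(
  commands=[
    {"tx": 0.005, "ty": 0, "tz": 0.03, "twist": 0},
    {"tx": 0.012, "ty": 0, "tz": 0.06, "twist": 0},
    {"tx": 0.02, "ty": 0, "tz": 0.09, "twist": 0},
    {"tx": 0.03, "ty": 0, "tz": 0.12, "twist": 0},
    {"tx": 0.045, "ty": 0, "tz": 0.15, "twist": 0},
    {"tx": 0.06, "ty": 0, "tz": 0.18, "twist": 0},
    {"tx": 0.075, "ty": 0, "tz": 0.2, "twist": 0},
    {"tx": 0.075, "ty": 0, "tz": 0.205, "twist": 0},
  ],
  grip_force=12,
)

```text
t: 8.02
eef_pos: [0.4695, 0.1976, 0.0954]
ee_rot: [3.141, 0.001, -0.034]
force: [-0.0, -0.4, 0.1]
width: 0.0498
gripper_force: 12.0
```

```bash
python3 to.py 0.566 0.1934 0.1325 -0.034
python3 - <<'E'
from h import *
a=cv2.resize(grab_frame("top")[85:235,140:230,::-1],None,fx=4,fy=4)
b=cv2.resize(grab_frame("side")[180:330,120:230,::-1],None,fx=4,fy=4)
cv2.imwrite("pics/tilt.png",np.hstack([a,b]))
E
```

```text
t 8.02 pos [0.4695 0.1976 0.0954] yaw -0.0341 F [-0.  -0.4  0.1] w 0.0498
tx 0.3865 ty 0.0035 tz -0.1485 twist -0.0000
```

View pics/tilt.png

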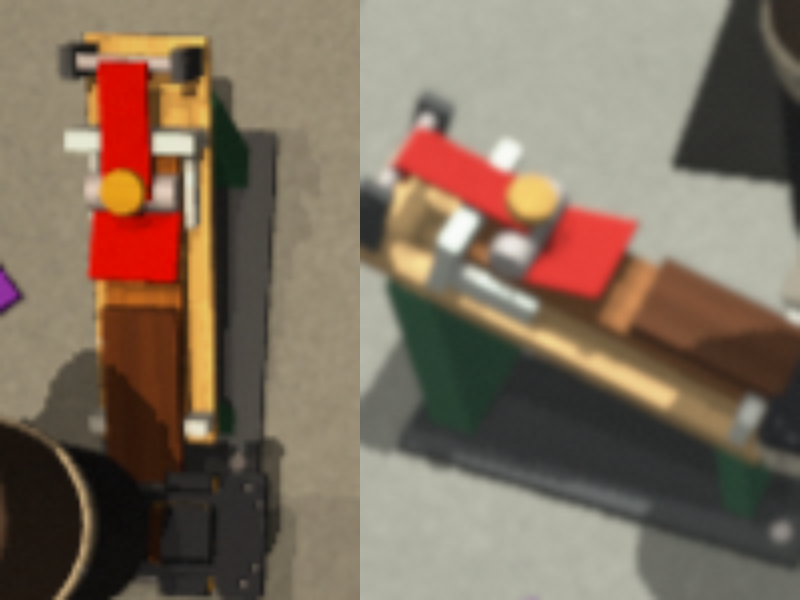

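The board now lies tilted on the pile, front edge at top-crop (103–182, 307), just below the lip and lined up. Sliding it up the slope.

Call:
arm_command(
  commands=[
    {"tx": 0.025, "ty": 0, "tz": -0.007, "twist": 0},
    {"tx": 0.05, "ty": 0.001, "tz": -0.016, "twist": 0},
    {"tx": 0.075, "ty": 0.001, "tz": -0.026, "twist": 0},
    {"tx": 0.1, "ty": 0.002, "tz": -0.036, "twist": 0},
    {"tx": 0.125, "ty": 0.002, "tz": -0.046, "twist": 0},
    {"tx": 0.15, "ty": 0.002, "tz": -0.056, "twist": 0},
    {"tx": 0.175, "ty": 0.003, "tz": -0.066, "twist": 0},
    {"tx": 0.2, "ty": 0.003, "tz": -0.076, "twist": 0},
  ],
  grip_force=22,
)

```text
t: 8.78
eef_pos: [0.518, 0.1946, 0.1151]
ee_rot: [3.141, 0.003, -0.034]
force: [-6.2, 0.5, -2.0]
width: 0.0499
gripper_force: 22.0
```

```bash
python3 to.py 0.566 0.1934 0.1325 -0.034
python3 - <<'E'
from h import *
a=cv2.resize(grab_frame("top")[85:235,140:230,::-1],None,fx=4,fy=4)
b=cv2.resize(grab_frame("side")[180:330,120:230,::-1],None,fx=4,fy=4)
cv2.imwrite("pics/slide.png",np.hstack([a,b]))
E
```

```text
t 8.78 pos [0.518  0.1946 0.1151] yaw -0.0345 F [-6.2  0.5 -2. ] w 0.0499
tx 0.1920 ty -0.0017 tz -0.0697 twist -0.0002
```

View pics/slide.png

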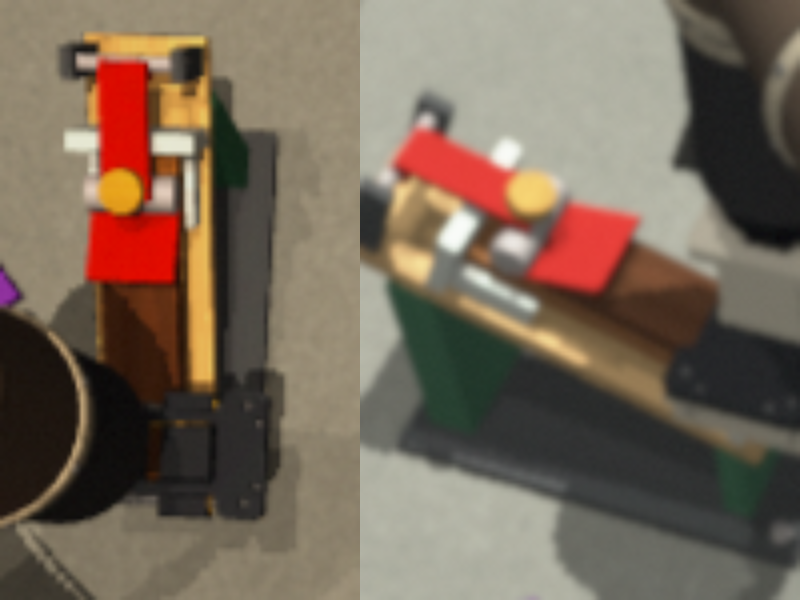

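The board's front is now under the lip (top-crop row 283), with about 6 N of resistance as the arm starts to lift. Continuing.

Call:
arm_command(
  commands=[
    {"tx": 0.02, "ty": 0, "tz": -0.008, "twist": 0},
    {"tx": 0.04, "ty": 0, "tz": -0.016, "twist": 0},
    {"tx": 0.06, "ty": 0, "tz": -0.024, "twist": 0},
    {"tx": 0.08, "ty": 0, "tz": -0.032, "twist": 0},
    {"tx": 0.1, "ty": 0, "tz": -0.04, "twist": 0},
    {"tx": 0.12, "ty": 0, "tz": -0.048, "twist": 0},
    {"tx": 0.13, "ty": 0, "tz": -0.052, "twist": 0},
    {"tx": 0.13, "ty": 0, "tz": -0.052, "twist": 0},
  ],
  grip_force=30,
)

```text
t: 9.55
eef_pos: [0.5518, 0.1942, 0.1287]
ee_rot: [-3.142, -0.0, -0.034]
force: [-2.1, -0.5, -0.7]
width: 0.0498
gripper_force: 30.0
```

```bash
python3 to.py 0.566 0.1934 0.1325 -0.034
python3 - <<'E'
from h import *
a=cv2.resize(grab_frame("top")[85:235,140:230,::-1],None,fx=4,fy=4)
b=cv2.resize(grab_frame("side")[180:330,120:230,::-1],None,fx=4,fy=4)
cv2.imwrite("pics/slide2.png",np.hstack([a,b]))
E
```

```text
t 9.55 pos [0.5518 0.1942 0.1287] yaw -0.034 F [-2.1 -0.5 -0.7] w 0.0498
tx 0.0569 ty 0.0013 tz -0.0153 twist 0.0000
```

View pics/slide2.png

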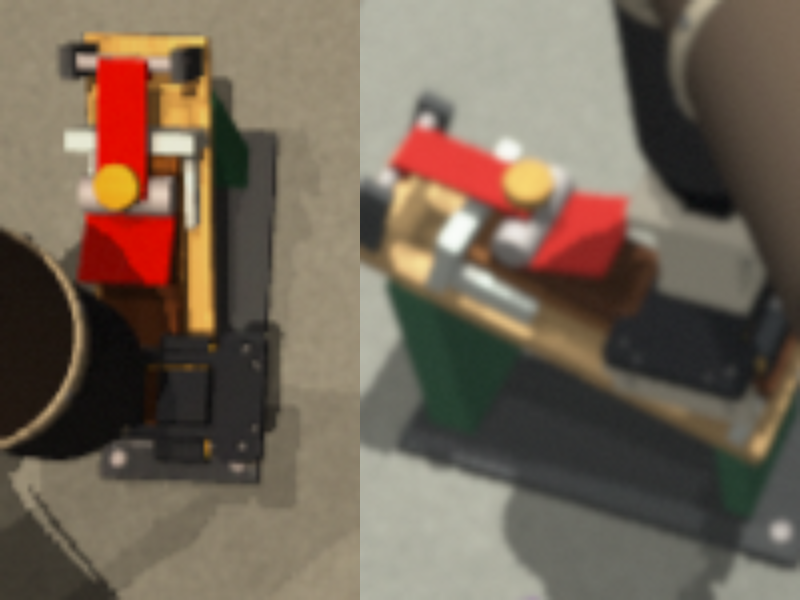

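The arm is lifted over the board, and the gripper front (row ~335) is clear of the lip (row ~285). About 14 mm to go.

Call:
arm_command(
  commands=[
    {"tx": 0.01, "ty": 0, "tz": -0.003, "twist": 0},
    {"tx": 0.02, "ty": 0, "tz": -0.006, "twist": 0},
    {"tx": 0.03, "ty": 0, "tz": -0.009, "twist": 0},
    {"tx": 0.037, "ty": 0, "tz": -0.012, "twist": 0},
    {"tx": 0.044, "ty": 0.001, "tz": -0.014, "twist": 0},
    {"tx": 0.05, "ty": 0.001, "tz": -0.016, "twist": 0},
    {"tx": 0.053, "ty": 0.001, "tz": -0.017, "twist": 0},
    {"tx": 0.053, "ty": 0.001, "tz": -0.017, "twist": 0},
  ],
)

```text
t: 10.32
eef_pos: [0.5644, 0.1934, 0.1328]
ee_rot: [3.141, 0.001, -0.034]
force: [-4.3, 0.7, -0.6]
width: 0.0494
gripper_force: 30.0
```

```bash
python3 to.py 0.566 0.1934 0.1325 -0.034
```

```text
t 10.32 pos [0.5644 0.1934 0.1328] yaw -0.0339 F [-4.3  0.7 -0.6] w 0.0494
tx 0.0064 ty -0.0000 tz 0.0012 twist 0.0000
```

Call:
arm_command(
  commands=[
    {"tx": 0.003, "ty": 0, "tz": -0.001, "twist": 0},
    {"tx": 0.006, "ty": 0, "tz": -0.001, "twist": 0},
    {"tx": 0.008, "ty": 0, "tz": -0.001, "twist": 0},
    {"tx": 0.01, "ty": 0, "tz": -0.002, "twist": 0},
    {"tx": 0.01, "ty": 0, "tz": -0.002, "twist": 0},
    {"tx": 0.01, "ty": 0, "tz": -0.002, "twist": 0},
    {"tx": 0.01, "ty": 0, "tz": -0.002, "twist": 0},
    {"tx": 0.01, "ty": 0, "tz": -0.002, "twist": 0},
  ],
)

```text
t: 10.98
eef_pos: [0.5646, 0.1934, 0.1329]
ee_rot: [3.141, 0.004, -0.034]
force: [-14.0, 3.5, 3.8]
width: 0.0497
gripper_force: 30.0
```

Firm contact with the back stop at 14 N. Relieving the push, releasing, then going straight up.

Call:
arm_command(
  commands=[
    {"tx": -0.006, "ty": 0, "tz": 0, "twist": 0},
    {"tx": -0.006, "ty": 0, "tz": 0, "twist": 0},
    {"tx": -0.006, "ty": 0, "tz": 0, "twist": 0},
    {"tx": -0.006, "ty": 0, "tz": 0, "twist": 0},
    {"tx": -0.006, "ty": 0, "tz": 0, "twist": 0},
    {"tx": -0.006, "ty": 0, "tz": 0, "twist": 0},
    {"tx": -0.006, "ty": 0, "tz": 0, "twist": 0},
    {"tx": -0.006, "ty": 0, "tz": 0, "twist": 0},
  ],
  grip_force=15,
)

```text
t: 11.65
eef_pos: [0.5647, 0.1934, 0.1328]
ee_rot: [3.141, 0.002, -0.034]
force: [-6.6, 1.8, -1.1]
width: 0.0499
gripper_force: 15.0
```

Call:
arm_command(
  commands=[
    {"tx": 0, "ty": 0, "tz": 0, "twist": 0},
    {"tx": 0, "ty": 0, "tz": 0, "twist": 0},
    {"tx": 0, "ty": 0, "tz": 0, "twist": 0},
    {"tx": 0, "ty": 0, "tz": 0, "twist": 0},
    {"tx": 0, "ty": 0, "tz": 0, "twist": 0},
    {"tx": 0, "ty": 0, "tz": 0, "twist": 0},
    {"tx": 0, "ty": 0, "tz": 0, "twist": 0},
    {"tx": 0, "ty": 0, "tz": 0, "twist": 0},
  ],
  claw=0.8,
)

```text
t: 12.32
eef_pos: [0.5656, 0.1935, 0.1334]
ee_rot: [-3.142, -0.0, -0.034]
force: [0.1, -0.6, -0.6]
width: 0.0703
gripper_force: 0.0
```

Call:
arm_command(
  commands=[
    {"tx": -0.02, "ty": 0, "tz": -0.05, "twist": 0},
    {"tx": -0.05, "ty": 0, "tz": -0.12, "twist": 0},
    {"tx": -0.1, "ty": 0, "tz": -0.22, "twist": 0},
    {"tx": -0.2, "ty": 0, "tz": -0.32, "twist": 0},
    {"tx": -0.3, "ty": 0.05, "tz": -0.4, "twist": 0},
    {"tx": -0.4, "ty": 0.2, "tz": -0.45, "twist": 0},
    {"tx": -0.45, "ty": 0.35, "tz": -0.45, "twist": 0},
    {"tx": -0.45, "ty": 0.5, "tz": -0.45, "twist": 0},
  ],
)

```text
t: 12.98
eef_pos: [0.4467, 0.0717, 0.2482]
ee_rot: [-3.139, -0.003, -0.031]
force: [1.3, -0.6, -1.9]
width: 0.0702
gripper_force: 0.0
```

Call:
arm_command(
  commands=[
    {"tx": 0, "ty": 0.15, "tz": 0, "twist": 0},
    {"tx": 0, "ty": 0.3, "tz": 0, "twist": 0},
    {"tx": 0, "ty": 0.45, "tz": 0, "twist": 0},
    {"tx": 0, "ty": 0.6, "tz": 0, "twist": 0},
    {"tx": 0, "ty": 0.75, "tz": 0, "twist": 0},
    {"tx": 0, "ty": 0.8, "tz": 0, "twist": 0},
    {"tx": 0, "ty": 0.8, "tz": 0, "twist": 0},
    {"tx": 0, "ty": 0.8, "tz": 0, "twist": 0},
  ],
)

```text
t: 13.65
eef_pos: [0.4417, -0.1282, 0.2465]
ee_rot: [-3.141, -0.001, -0.036]
force: [0.4, 0.2, 0.2]
width: 0.0701
gripper_force: 0.0
```

Run:
```python
from h import *
a=cv2.resize(grab_frame("top")[85:235,140:230,::-1],None,fx=4,fy=4)
b=cv2.resize(grab_frame("side")[180:330,120:230,::-1],None,fx=4,fy=4)
cv2.imwrite("pics/end.png",np.hstack([a,b]))
import fit
p=[.6258,.1914,.1597,-.0338]
q=lambda n,x,y,z:proj(n,np.array(p[:3])+fit.Rm(p[3])@np.array([x,y,z])/1e3)[0]
for y in(25,-25):
    t=(q("top",-90,y,7)-[140,85]+.4)*4; s=(q("side",-90,y,7)-[120,180]+.4)*4+[360,0]
    print("expected low end",t.round(),s.round())
```

```text
expected low end [106. 422.] [754. 382.]
expected low end [181. 425.] [786. 314.]
```

View pics/end.png

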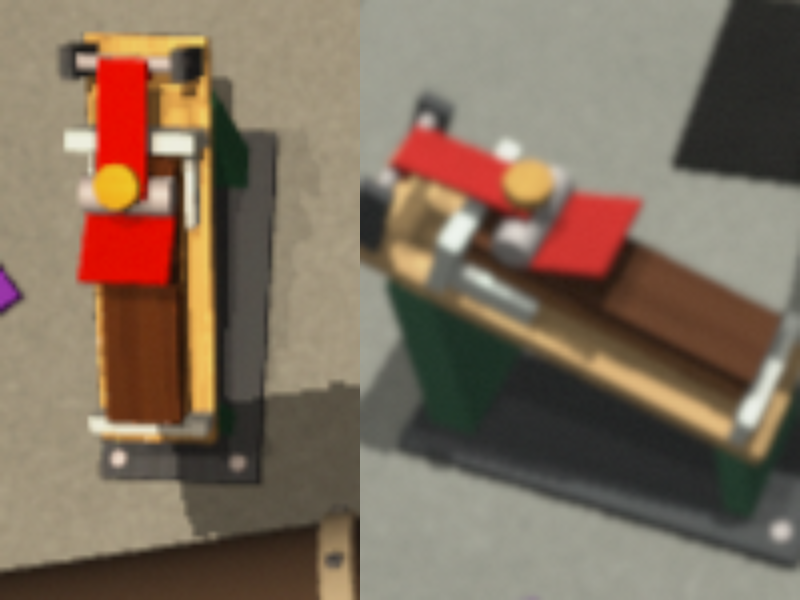

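The board's low end is at top-crop (106–182, 420), where (106–181, 423) was expected. It lies flat and straight on the pile with the arm resting on it and the robot clear, so I'm handing it in.

```bash
python3 -c "
from station import *
print(job_done())"
```

```text
the job is handed in; nothing more can be done
None
```

The walnut board is on the pile under the hold-down arm, pushed up against the back stop and lying straight in the last picture; the gripper is clear and the job was handed in at about 14 s, though no verdict was returned.

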